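# Bolt the leaf chest: catch down, bolt home

### The arm

A 6-joint arm with a two-finger parallel gripper is mounted at the origin on the work surface. World frame = base frame: x ahead of the robot, y to its left, z up, the work surface at z = 0. Lengths are in m, angles in degrees, forces in N, time in s.
With the tool pointing down it reaches from about 0.3 to 0.75 m from the base axis. Payload 8.5 kg.
Tool frame: the origin (TCP) lies on the centre line of the jaws, within the pads' length; the fingertips stand 14 mm ahead of it and the grasp point (between the pads) lies 5 mm behind it; z points along the fingers, x is the direction in which the jaws open and shut, and the axes are right-handed (so a half turn about z gives the same grasp; the last joint's range is limited). The gripper opens to 85 mm and grips with 20 to 120 N. Pads are 22 mm wide; open, the fingers measure 114 mm over their backs; the gripper's body (76 mm by 85 mm) begins 54 mm behind the grasp point. The pads swing forward as they close: fully open they stand 13 mm farther back than shut.
Start: joints at [-77.882, 21.807, 74.336, -0, 83.858, -12.336], TCP at [0.228, -0.501, 0.245] pointing down, gripper open.
Joint ranges: [-178.18, 178.18], [-50.72, 133.34], [12.68, 142.11], [-81.47, 261.47], [9.98, 163.14], [-165.26, 165.26]. Speed limits (degrees/s): [136.94, 136.94, 180, 180, 180, 180].

### API

Orientations are given as a 3x3 rotation matrix whose columns are the frame's x, y, z axes.
In Python, from rig import * gives the robot as it stands.
- The arm moves only by the shell command python3 -m crank 'ROWS' [FORCE]. ROWS is JSON, one flat list of numbers, 7 for each row, row after row: the turn, a rotation vector about the world's x, y, z in rad, then the shift along the world's x, y, z in m, then the opening in per cent of the stroke, from 0 (shut) to 100 (fully open). A call has 1 to 20 rows; each row shifts and turns the commanded pose from where the row before left it; what a row does not reach is not made up. A row lasts 1/10 s, in which the tool goes at most 50 mm and 8.59 degrees, less where a joint would pass 70% of its speed; a pose out of reach is approached as far as the arm can. A call is refused whole if a number of a shift passes 0.05 or a number of a turn 0.15, either way. A call with a gripper value outside its range is refused whole. The fingers move at their own pace and stop on an object; FORCE is the grip in N (left out, the last holds). Time passes only in rows, so rows that do not move let the fingers close. It gives the time, the measured TCP pose, the force and the opening at its end, in the units of the state.
- observe(): the state, without advancing time (a new reading comes with each control period).
- get_image(name): name is "scene" or "top" or "wrist"; returns a dict with "frame" (400x640x3 uint8, red, green, blue), "fov_y" (degrees; the focal length in pixels is half the picture's height over the tangent of half this angle, whatever the lens; pixels are square), "cx", "cy" (the principal point, pixels), "world_to_cam" (4x4, takes a point from world to camera coordinates). Camera axes: x right, y up, looking along -z (the intrinsics and any distortion apply to the point x, -y, -z); pixel columns grow to the right and rows downward; lengths in m; the calibration is good to about 2 mm. The wrist camera is an equidistant fisheye: a pixel r from the principal point sees the ray r / f radians off the axis. A picture is of the moment at which its call begins. There is no depth.
- close_job(): hands the job in, once; it reports no verdict.
The state is a dict: "time_s": time; "q": joint angles; "qvel": joint speeds; "joint_efforts": joint torques, N m; "position": TCP position; "tool_rot": TCP orientation; "ft_force": force on the tool from outside, world axes, zero at the start; "wrist_torque": the same for the moment, N m; "grip_width": finger opening in m.
Only numpy, scipy, OpenCV 4.12 (cv2) and the standard library are available. Lean on these libraries where they do the work, as an engineer would, in place of code of your own. Each camera call takes 0.05 s, during which the arm holds its last target. There are 200 camera calls.

### The job

Bolt the closed leaf chest: first press the red spring catch right down with one fingertip, then, keeping it held down all the way, push the black knob with the other finger until the bolt is fully home in its keeper. Only then let the catch spring back up to lock it, and take the hand away. Nothing is to be picked up, and the cups, bowls, tins and tools standing about must stay where they are.

Things in the scene. Friction and masses are not known exactly. Their poses are not given: they have to be found in the camera images.
- chest: Closed wooden leaf chest, fixed: 300 mm deep (x), 460 wide (y), flat top 130 mm above its origin (centre of its underside). Its -x side faces the robot roughly; yaw varies. On top near the -x edge lies a steel safety bolt: a bar 14 mm wide, top 18 mm above the chest's top, sliding along chest +y into the keeper through straps 22 mm high. No hardware stands over 55 mm above the chest's top.
- bolt (a joint): Slide of the bolt along chest +y (m): 0 fully drawn, 0.032 fully home (stop). Starts drawn, 0 to 0.003. Rubs with about 2 N and stays where left. While the catch is up its tooth sits in a notch of the bar and blocks it (about 4 mm of play). From 0.028 on the tooth drops into the second notch when the catch is let go.
- knob_top (a point): Centre of the top of the bolt's knob: an upright black round pillar, 20 mm diameter, 34 mm tall, standing on the bar and sliding with it; its top is 52 mm above the chest's top. Axes as the chest's. Pushed towards chest +y it shoots the bolt.
- catch (a joint): Angle of the spring catch (rad): 0 up (tooth in the notch), 0.38 pressed down to its stop. The tooth clears the bar at about 0.19; it counts as held down above 0.25. It springs back up when let go. About 2 N on the middle of its plate starts it, about 6 N takes it to the stop.
- plate_top (a point): Middle of the top of the catch's red ribbed thumb plate, 64 mm long (chest y), 36 wide, 47 mm in chest -x from the bolt's line, abreast of the drawn knob. About 35 mm above the chest's top when up, 9 mm lower at the stop (it tilts about a shaft parallel to the bolt, 25 mm away on the bolt's side). It does not travel with the bolt: a fingertip holding it down may glide along it.
- rocker: The moving part of the spring catch: the shaft, the dark tooth arm that reaches over the bar, and the red thumb plate. Its origin lies on the axis of the shaft (parallel to the bolt, 22 mm in chest -x from the bolt's line, 29 mm above the chest's top); its y axis is the chest's y.
- bolt_bar: The moving bolt itself: the grey notched bar, 14 x 12 mm and 175 mm long, with the black knob. Its axes are the chest's; its origin lies on the chest's top under the bar's middle line, 35 mm in chest +y from the knob and 50 mm short of the tip.
- keeper (a point): Middle of the mouth of the keeper, the steel strap on the fixed end of the chest's top that the bolt's tip enters; axes those of the chest.
- lacquer_bowl: red lacquer bowl, 110 mm across, 55 mm tall, standing on the chest's top; origin at the centre of its underside
- paste_tin: closed brass-coloured tin, 72 mm diameter, 60 mm tall, standing on the chest's top; origin at the centre of its underside
- band_tub: clear plastic tub of paper bands, 104 mm across, 45 mm tall, standing on the chest's top; origin at the centre of its underside
- tea_cup: white cup, 64 mm across, 50 mm tall, on the chest's top near the bolt's tail; origin at the centre of its underside
- brass_weight: brass scale weight, 38 mm diameter, 46 mm tall, on the fixed end of the chest's top beyond the keeper; origin at the centre of its underside
- mould: grooved wooden rolling mould lying on the table, 240 x 70 x 34 mm; origin at the centre of its underside
- thread_spool: pale spool, 52 mm diameter, 60 mm tall, on the table; origin at the centre of its underside
- wooden_bowl: wooden bowl, 120 mm across, 50 mm tall, on the table; origin at the centre of its underside

How it is judged:
By the outcome, as a careful person would: the job done as asked, in the order asked, and still so for the second after the job is handed in, with the robot touching nothing.
It also fails if it takes over 42 s, if anything falls off the work surface, if the arm or the gripper's body presses on something with over 40 N, if the wrist force passes 120 N, or if a joint passes its speed limit or range.

## Working session

There is one attempt and no reset: what is moved stays moved. The work goes in short steps, Python scripts to look and compute and a shell command to move; the robot and the scene stay as the last step left them, time stands still between calls to the robot, and variables do not carry over. Pictures are saved under pics/ and viewed, about 8 in all and at most 12, crops included, and the job is handed in when it is done.

```bash
mkdir -p pics; ls; cat > h.py <<'E'
from rig import *
import numpy as np, cv2
def grab(n,f):
    d=get_image(n); cv2.imwrite(f,d["frame"][:,:,::-1]); np.savez(f[:-4]+'.npz',**{k:np.array(v) for k,v in d.items()}); return d
def foc(d): return 200/np.tan(np.radians(float(d["fov_y"]))/2)
def ray(d,u,v,fish=False):
    f=foc(d); a=np.array([u-float(d["cx"]),v-float(d["cy"])])
    if fish:
        r=np.hypot(*a)+1e-9; t=r/f; c=np.array([a[0]/r*np.sin(t),-a[1]/r*np.sin(t),-np.cos(t)])
    else: c=np.array([a[0]/f,-a[1]/f,-1])
    M=np.array(d["world_to_cam"]); R=M[:3,:3]; return -R.T@M[:3,3], R.T@(c/np.linalg.norm(c))
def onz(d,u,v,z,fish=False):
    o,r=ray(d,u,v,fish); return o+r*(z-o[2])/r[2]
def proj(d,p,fish=False):
    M=np.array(d["world_to_cam"]); c=M[:3,:3]@np.array(p)+M[:3,3]; f=foc(d)
    x,y,z=c[0],-c[1],-c[2]
    if fish:
        h=np.hypot(x,y); s=f*np.arctan2(h,z)/h; return float(d["cx"])+s*x,float(d["cy"])+s*y
    return float(d["cx"])+f*x/z,float(d["cy"])+f*y/z
def tri(a,b):
    A=np.zeros((3,3));B=np.zeros(3)
    for o,r in (a,b):
        P=np.eye(3)-np.outer(r,r);A+=P;B+=P@o
    return np.linalg.solve(A,B)
E
python3 - <<'E'
from h import *
for n in("scene","top"):
    d=grab(n,f"pics/{n}0.png"); o,_=ray(d,0,0); print(n,o.round(3),d["fov_y"],d["cx"],d["cy"])
s=observe();print(s["position"],s["tool_rot"],s["ft_force"],s["grip_width"],s["time_s"])
E
```

```text
pics
scene [1.329 0.544 1.013] 54.616529669504715 325.68831675572716 202.7237679049353
top [ 0.182 -0.018  1.768] 47.1770106480457 316.7488417083988 199.64015047031344
[ 0.22764983 -0.50041642  0.2447657 ] [[ 4.14002782e-01 -9.10275572e-01 -2.82041216e-04]
 [-9.10274688e-01 -4.14002783e-01  1.29966810e-03]
 [-1.29982197e-03 -2.81331231e-04 -9.99999116e-01]] [ 0.47727986  0.37883259 -0.26367148] 0.08543227623776728 0.1
```

View pics/top0.png

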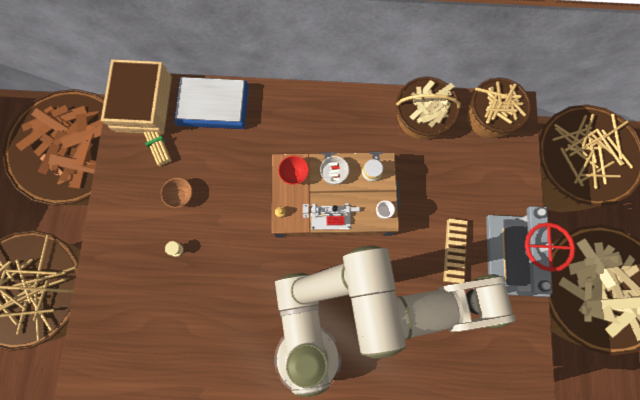

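View pics/scene0.png

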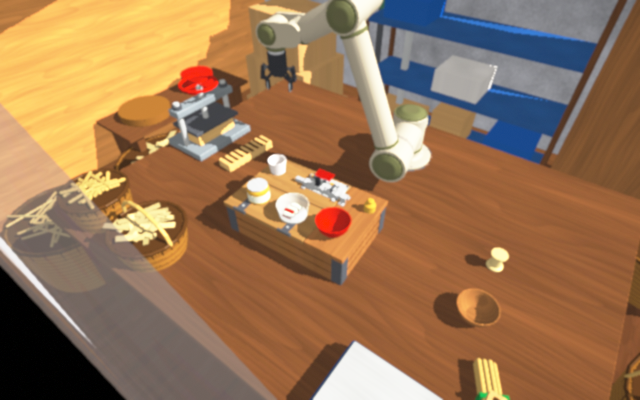

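The top view shows the chest (corners near 272,154 to 398,234), the catch plate red at about (336,220), the keeper and weight to the left, and the cup at (385,209). The scene view shows the same from behind, with the plate at about (326,175). I'll fit the red plate and the chest's edges and enlarge the bolt.

```bash
python3 - <<'E'
from h import *
d=dict(np.load('pics/top0.npz')); im=cv2.imread('pics/top0.png')
c=cv2.resize(im[148:243,264:404],None,fx=5.5,fy=5.5,interpolation=cv2.INTER_CUBIC); cv2.imwrite('pics/crop1.png',c)
hs=cv2.cvtColor(im,cv2.COLOR_BGR2HSV)
m=(((hs[...,0]<6)|(hs[...,0]>174))&(hs[...,1]>190)&(hs[...,2]>120)).astype(np.uint8)
n,l,st,ce=cv2.connectedComponentsWithStats(m)
for i in range(1,n):
    if st[i,4]>20 and 265<ce[i,0]<400: print(st[i],ce[i],onz(d,*ce[i],.165).round(4))
for u,v in((272,154),(396,153),(398,234),(272,235)): print(onz(d,u,v,.13).round(4))
E
```

```text
[281 156  27  28 430] [296.50930233 169.16976744] [0.6734 0.076  0.165 ]
[328 217  16   7 112] [335.5 220. ] [ 0.4921 -0.0744  0.165 ]
[0.7387 0.1739 0.13  ]
[ 0.7677 -0.2924  0.13  ]
[ 0.4594 -0.3034  0.13  ]
[0.4318 0.1509 0.13  ]
```

View pics/crop1.png

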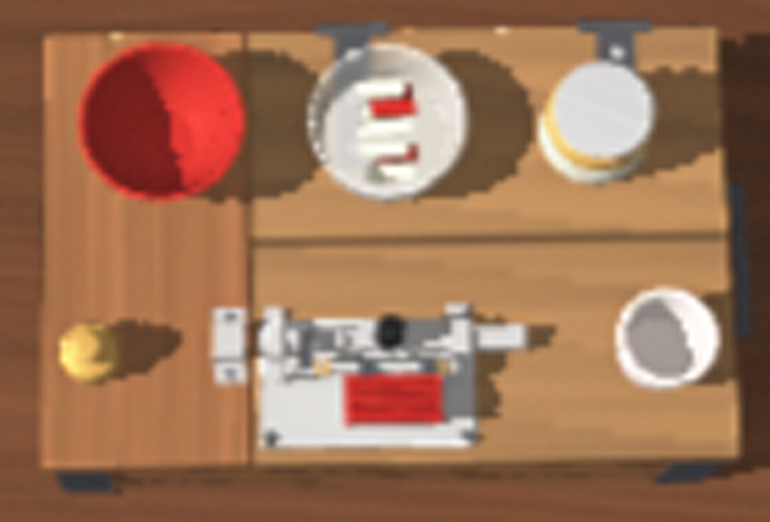

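The crop shows the knob at crop (390,332), which is pixel (334.9,208.4). The plate is below it at (394,398), the tail strap at (458,310), and the area around the knob is free. Next I work out the chest frame and the hover pose.

```bash
python3 - <<'E'
from h import *
d=dict(np.load('pics/top0.npz'))
k=onz(d,334.9,208.4,.182); p=onz(d,335.5,220,.165)
y=np.radians(3.5); ex=np.array([np.cos(y),np.sin(y),0]); ey=np.array([-np.sin(y),np.cos(y),0])
print(k,p,"plate->knob in chest",(k-p)@ex,(k-p)@ey)
b0=onz(d,264+35/5.5+210/5.5,148+340/5.5,.15);b1=onz(d,264+525/5.5,148+337/5.5,.148);print(np.degrees(np.arctan2(b1[0]-b0[0],b0[1]-b1[1])))
print("target tcp", k-0.0235*ex-0.028*ey)
E
```

```text
[ 0.53047949 -0.06985425  0.182     ] [ 0.49210799 -0.0743613   0.165     ] plate->knob in chest 0.038575087176672705 0.002156122031683704
3.798022890122969
target tcp [ 0.50873269 -0.09923666  0.182     ]
```

```bash
python3 -m crank '[0,0,0,0,0,0.03,38, 0,0,0.12,0.027,0.038,0,38, 0,0,0.12,0.027,0.038,0,38, 0,0,0.12,0.027,0.038,0,38, 0,0,0.12,0.027,0.038,0,38, 0,0,0.12,0.027,0.038,0,38, 0,0,0.12,0.027,0.038,0,38, 0,0,0.12,0.027,0.038,0,38, 0,0,0.12,0.027,0.038,0,38, 0,0,0.12,0.027,0.038,0,38, 0,0,0.12,0.027,0.038,0,38, 0,0,0,0,0,0,38, 0,0,0,0,0,0,38, 0,0,0,0,0,0,38]' 20
python3 - <<'E'
from h import *
s=observe();print(s["position"].round(4),s["tool_rot"].round(3),s["ft_force"],s["grip_width"],s["time_s"],s["q"])
d=grab("wrist","pics/w1.png");o,r=ray(d,d["cx"],d["cy"],True);print(o,r,d["fov_y"])
E
```

```text
time_s: 1.5
position: [0.4972, -0.1213, 0.2751]
tool_rot: [[0.999, 0.054, -0.001], [0.054, -0.999, 0.0], [-0.001, -0.0, -1.0]]
ft_force: [0.2, -0.0, 0.5]
grip_width: 0.0326
[ 0.4972 -0.1213  0.2751] [[ 0.999  0.054 -0.001]
 [ 0.054 -0.999  0.   ]
 [-0.001 -0.    -1.   ]] [ 0.19924621 -0.00624397  0.45705453] 0.032589996732794696 1.5 [-2.69772759e+01  1.67729961e+01  7.69771175e+01 -1.50173000e-02
  8.62811193e+01 -3.00930843e+01]
[ 0.49361768 -0.05223001  0.4040336 ] [ 0.01400303 -0.27111792 -0.96244428] 65.70646984690485
```

View pics/w1.png

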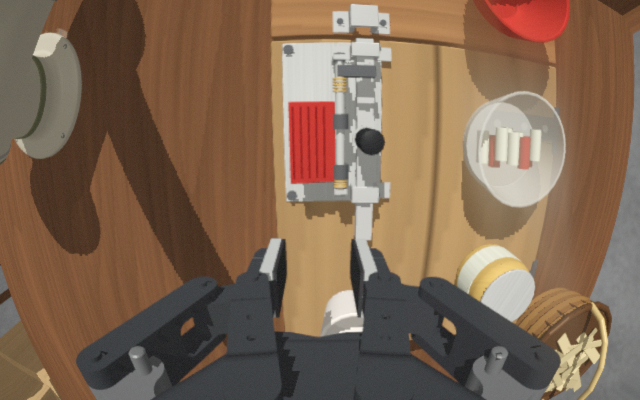

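The wrist view shows the plate over (289–335, 101–184), the knob top at about (371,141), and the tail strap at (370,192). The tooth arm is at (357,71), clear of the knob's travel, and the fingertips are near (275,245) and (360,245).

```bash
cat > m.py <<'E'
from h import *
import sys
def meas(d,zp=.165,verbose=True):
    im=np.array(d["frame"])[:,:,::-1]; hs=cv2.cvtColor(np.ascontiguousarray(im),cv2.COLOR_BGR2HSV)
    m=(((hs[...,0]<6)|(hs[...,0]>174))&(hs[...,1]>180)&(hs[...,2]>80)).astype(np.uint8)
    m[:, :230]=0; m[:,430:]=0
    m=cv2.morphologyEx(m,cv2.MORPH_CLOSE,np.ones((7,7)))
    c=max(cv2.findContours(m,0,2)[0],key=cv2.contourArea)
    P=np.array([onz(d,*q,zp,True)[:2] for q in c[:,0]],np.float32); r=cv2.minAreaRect(P); print("plate",r)
    k=(hs[...,2]<45).astype(np.uint8); k[:, :352]=0;k[:,395:]=0;k[235:]=0
    for c in cv2.findContours(k,0,2)[0]:
        if cv2.contourArea(c)>150:
            (u,v),rad=cv2.minEnclosingCircle(c); print("dark",u,v,rad,onz(d,u,v,.182,True).round(4),cv2.boundingRect(c))
if __name__=="__main__":
    d=dict(np.load('pics/w1.npz')); meas(d)
    a=onz(d,358,215,.148,True);b=onz(d,372,215,.148,True);a2=onz(d,364,35,.148,True);print("bar tail",a,b,"keeper",a2)
    e=[onz(d,u,v,.18,True).round(4) for u,v in((289,48),(283,199))];print(e)
    s=observe(); p=s["position"]; R=s["tool_rot"]
    for sx in(-1,1):
        for dz in(0.008,.014): print("tip proj",sx,dz,np.round(proj(d,p+R@np.array([sx*.0163,-.011,dz]),True)))
E
python3 m.py
```

```text
plate ((0.4896792769432068, -0.073052778840065), (0.03300914540886879, 0.06127803772687912), 3.476874351501465)
bar tail [ 0.53306619 -0.13535478  0.148     ] [ 0.54553157 -0.13473307  0.148     ] keeper [0.52740265 0.01894503 0.148     ]
[array([ 0.4701, -0.0034,  0.18  ]), array([ 0.4705, -0.1154,  0.18  ])]
tip proj -1 0.008 [284. 241.]
tip proj -1 0.014 [285. 236.]
tip proj 1 0.008 [352. 241.]
tip proj 1 0.014 [350. 236.]
```

```bash
python3 - <<'E'
from h import *
d=dict(np.load('pics/w1.npz')); im=cv2.cvtColor(np.ascontiguousarray(d["frame"]),cv2.COLOR_RGB2GRAY)
k=(im<60).astype(np.uint8); k[:,:350]=0;k[:,390:]=0;k[165:]=0;k[:115]=0
for c in cv2.findContours(k,0,2)[0]:
    if cv2.contourArea(c)>100: print(cv2.boundingRect(c))
y=np.radians(3.5); ex=np.array([np.cos(y),np.sin(y),0]); ey=np.array([-np.sin(y),np.cos(y),0])
P=np.array([.4897,-.0731,.165])
for u,v in((370,140),(372,139)):
    K=onz(d,u,v,.182,True); print(K,(K-P)@ex,(K-P)@ey)
print(proj(d,P+.047*ex+[0,0,.017],True))
B=P+.047*ex
for t in(-.035,-.027,.011): print(t,(B-.0235*ex+t*ey).round(4))
E
```

```text
(356, 129, 28, 26)
[ 0.53184178 -0.06725954  0.182     ] 0.042419723760590104 0.0032568707637143563
[ 0.53324993 -0.06642066  0.182     ] 0.043876463983000887 0.004008225674576332
(np.float64(376.1206114585128), np.float64(144.56144523845828))
-0.035 [ 0.5153 -0.1066  0.165 ]
-0.027 [ 0.5148 -0.0986  0.165 ]
0.011 [ 0.5125 -0.0607  0.165 ]
```

```bash
python3 -m crank '[0,0,0.007,0.017,0.0256,0,38, 0,0,0,0,0,-0.025,38, 0,0,0,0,0,-0.025,38, 0,0,0,0,0,-0.02,38, 0,0,0,0,0,0,38, 0,0,0,0,0,0,38]'
python3 - <<'E'
from h import *
s=observe();print(s["position"].round(4),s["ft_force"],s["grip_width"],s["time_s"])
d=grab("wrist","pics/w2.png");im=cv2.imread("pics/w2.png");cv2.imwrite("pics/w2c.png",cv2.resize(im[60:310,200:460],None,fx=2.3,fy=2.3,interpolation=cv2.INTER_CUBIC))
E
```

```text
time_s: 2.15
position: [0.5146, -0.096, 0.206]
tool_rot: [[0.998, 0.061, 0.0], [0.061, -0.998, -0.0], [0.0, 0.0, -1.0]]
ft_force: [0.2, 0.9, 0.7]
grip_width: 0.0323
[ 0.5146 -0.096   0.206 ] [0.17111835 0.93460752 0.69996348] 0.03231811167511481 2.15
```

View pics/w2c.png

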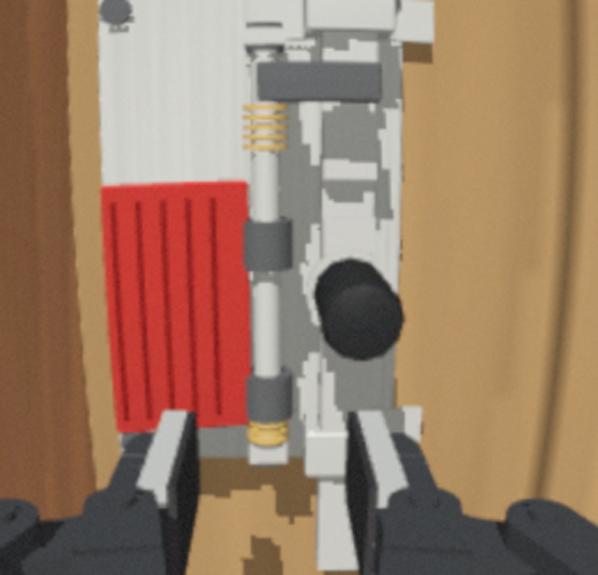

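The crop shows both pad tips beside the plate's near end and behind the knob. Knob top is at crop (361,312), pad tips at about (180,412) and (368,412), and the tooth arm (320,80) and straps are clear.

```bash
python3 - <<'E'
from h import *
d=dict(np.load('pics/w2.npz'))
y=np.radians(3.5); ex=np.array([np.cos(y),np.sin(y),0]); ey=np.array([-np.sin(y),np.cos(y),0]); T=np.array([.5146,-.096,0])
def q(n,u,v,z):
    p=onz(d,200+u/2.3,60+v/2.3,z,True)-T; print(n,z,round(p@ex,4),round(p@ey,4))
q("knob",361,314,.182)
for z in(.188,.192): q("Btip L",350,412,z);q("Btip R",385,412,z);q("A L",165,412,z);q("A R",198,412,z)
for n,u,v in(("p1",102,186),("p2",246,182),("p3",118,432),("p4",252,428)): q(n,u,v,.165)
q("strap",320,432,.152)
E
```

```text
knob 0.182 0.0201 0.0284
Btip L 0.188 0.0177 0.0072
Btip R 0.188 0.0257 0.0071
A L 0.188 -0.0238 0.0071
A R 0.188 -0.0163 0.0072
Btip L 0.192 0.0172 0.0089
Btip R 0.192 0.025 0.0088
A L 0.192 -0.0232 0.0088
A R 0.192 -0.0159 0.0089
p1 0.165 -0.0409 0.0559
p2 0.165 -0.0059 0.0563
p3 0.165 -0.0406 -0.0086
p4 0.165 -0.0049 -0.0069
strap 0.152 0.0138 -0.014
```

Knob is 20 mm in +x and 28 mm in +y of the TCP, and the pad face is about 7 mm short of it. Pad A is over the plate's middle in x. Descending.

```bash
python3 -m crank '[0,0,0,0,0.003,-0.012,38, 0,0,0,0,0,-0.010,38, 0,0,0,0,0,0,38, 0,0,0,0,0,0,38]'; python3 -m crank '[0,0,0,0,0,-0.003,38, 0,0,0,0,0,0,38, 0,0,0,0,0,0,38]';python3 -m crank '[0,0,0,0,0,-0.003,38, 0,0,0,0,0,0,38, 0,0,0,0,0,0,38]'
```

```text
time_s: 2.6
position: [0.5148, -0.0923, 0.1838]
tool_rot: [[0.998, 0.063, 0.001], [0.063, -0.998, -0.0], [0.001, 0.0, -1.0]]
ft_force: [-0.4, 0.2, 0.6]
grip_width: 0.0325
time_s: 2.9
position: [0.5147, -0.0921, 0.1805]
tool_rot: [[0.998, 0.063, 0.0], [0.063, -0.998, -0.0], [0.0, 0.0, -1.0]]
ft_force: [0.0, -0.0, 0.1]
grip_width: 0.0323
time_s: 3.2
position: [0.5148, -0.0922, 0.1775]
tool_rot: [[0.998, 0.063, 0.0], [0.063, -0.998, -0.0], [0.0, 0.0, -1.0]]
ft_force: [-0.0, -0.5, 1.9]
grip_width: 0.0322
```

```bash
for i in 1; do python3 -m crank '[0,0,0,0,0,-0.002,38, 0,0,0,0,0,0,38, 0,0,0,0,0,0,38]'; done; python3 -m crank '[0,0,0,0,0,-0.002,38, 0,0,0,0,0,0,38, 0,0,0,0,0,0,38]';python3 -m crank '[0,0,0,0,0,-0.0015,38, 0,0,0,0,0,0,38, 0,0,0,0,0,0,38]'
```

```text
time_s: 3.5
position: [0.5145, -0.0922, 0.1754]
tool_rot: [[0.998, 0.063, -0.0], [0.063, -0.998, -0.0], [-0.0, 0.0, -1.0]]
ft_force: [-2.1, -2.5, 3.4]
grip_width: 0.0323
time_s: 3.8
position: [0.5145, -0.0922, 0.1735]
tool_rot: [[0.998, 0.063, -0.0], [0.063, -0.998, -0.0], [-0.0, 0.0, -1.0]]
ft_force: [-2.9, -1.2, 6.1]
grip_width: 0.0328
time_s: 4.1
position: [0.5145, -0.0921, 0.1721]
tool_rot: [[0.998, 0.063, -0.0], [0.063, -0.998, -0.0], [-0.0, 0.0, -1.0]]
ft_force: [-3.3, -0.9, 7.2]
grip_width: 0.0326
```

```bash
python3 -m crank '[0,0,0,0,0,-0.001,38, 0,0,0,0,0,0,38, 0,0,0,0,0,0,38]';python3 -m crank '[0,0,0,0,0,-0.001,38, 0,0,0,0,0,0,38, 0,0,0,0,0,0,38]'
```

```text
time_s: 4.4
position: [0.5145, -0.0921, 0.1712]
tool_rot: [[0.998, 0.063, 0.0], [0.063, -0.998, -0.0], [-0.0, 0.0, -1.0]]
ft_force: [-4.5, -1.4, 8.3]
grip_width: 0.0326
time_s: 4.7
position: [0.5146, -0.0921, 0.1705]
tool_rot: [[0.998, 0.063, 0.0], [0.063, -0.998, -0.001], [0.0, 0.001, -1.0]]
ft_force: [-5.0, -0.5, 9.8]
grip_width: 0.0327
```

```bash
python3 -m crank '[0,0,0,0,0,-0.001,38, 0,0,0,0,0,0,38, 0,0,0,0,0,0,38]';python3 -m crank '[0,0,0,0,0,-0.001,38, 0,0,0,0,0,0,38, 0,0,0,0,0,0,38]'
```

```text
time_s: 5.0
position: [0.5146, -0.0922, 0.1702]
tool_rot: [[0.998, 0.063, 0.001], [0.063, -0.998, -0.001], [0.001, 0.001, -1.0]]
ft_force: [-6.0, 0.2, 15.4]
grip_width: 0.0326
time_s: 5.3
position: [0.5147, -0.0922, 0.1698]
tool_rot: [[0.998, 0.063, 0.002], [0.063, -0.998, -0.001], [0.002, 0.001, -1.0]]
ft_force: [-7.7, -0.5, 21.1]
grip_width: 0.0324
```

The catch is at its stop: force rose steeply from z≈0.1703. Backing off 1 mm leaves a firm hold, and then I glide along chest +y.

```bash
python3 -m crank '[0,0,0,0,0,0.0007,38, 0,0,0,-0.0002,0.003,0,38, 0,0,0,-0.0002,0.003,0,38, 0,0,0,-0.0002,0.003,0,38, 0,0,0,0,0,0,38]';python3 -m crank '[0,0,0,-0.0002,0.003,0,38, 0,0,0,-0.0002,0.003,0,38, 0,0,0,-0.0002,0.003,0,38, 0,0,0,-0.0002,0.003,0,38, 0,0,0,0,0,0,38]'
```

```text
time_s: 5.8
position: [0.5149, -0.0851, 0.1705]
tool_rot: [[0.998, 0.063, 0.004], [0.063, -0.998, -0.006], [0.003, 0.006, -1.0]]
ft_force: [-3.8, -10.4, 15.6]
grip_width: 0.0325
time_s: 6.3
position: [0.5145, -0.0736, 0.1708]
tool_rot: [[0.998, 0.063, 0.005], [0.063, -0.998, -0.007], [0.004, 0.007, -1.0]]
ft_force: [-4.0, -12.7, 17.1]
grip_width: 0.0325
```

```bash
python3 -m crank '[0,0,0,-0.0002,0.003,0,38, 0,0,0,-0.0002,0.003,0,38, 0,0,0,-0.0002,0.003,0,38, 0,0,0,0,0,0,38]';python3 -m crank '[0,0,0,-0.0002,0.002,0,38, 0,0,0,-0.0002,0.002,0,38, 0,0,0,0,0,0,38]'
python3 - <<'E'
from h import *
d=grab("wrist","pics/w3.png");im=cv2.imread("pics/w3.png");cv2.imwrite("pics/w3c.png",cv2.resize(im[60:310,200:460],None,fx=2.3,fy=2.3,interpolation=cv2.INTER_CUBIC))
E
```

```text
time_s: 6.7
position: [0.514, -0.0645, 0.1709]
tool_rot: [[0.998, 0.063, 0.005], [0.063, -0.998, -0.007], [0.005, 0.007, -1.0]]
ft_force: [-3.2, -11.0, 17.4]
grip_width: 0.0322
time_s: 7.0
position: [0.5138, -0.0607, 0.1709]
tool_rot: [[0.998, 0.063, 0.005], [0.063, -0.998, -0.007], [0.005, 0.007, -1.0]]
ft_force: [-2.7, -12.0, 18.1]
grip_width: 0.0322
```

View pics/w3c.png

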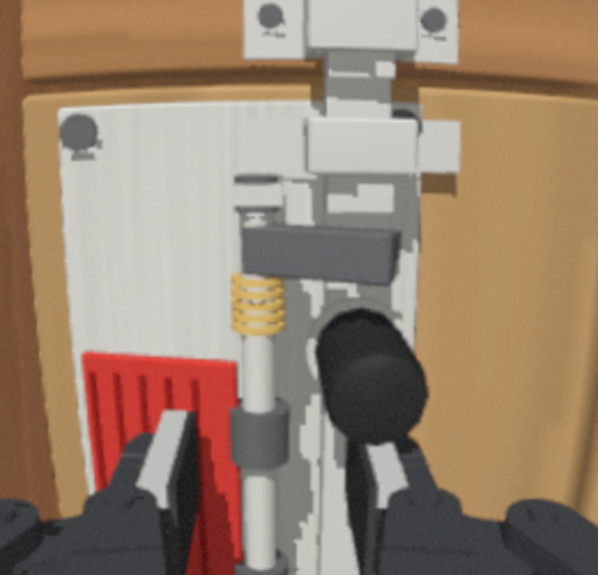

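The catch is down, its tooth arm raised at crop (320,255). The knob at (375,395) is pressed by pad B, and the bar has crossed the gap into the keeper at the top. It is not yet at the stop, so I continue.

```bash
python3 -m crank '[0,0,0,-0.0001,0.002,0,38, 0,0,0,0,0,0,38, 0,0,0,0,0,0,38]';python3 -m crank '[0,0,0,-0.0001,0.0015,0,38, 0,0,0,0,0,0,38, 0,0,0,0,0,0,38]';python3 -m crank '[0,0,0,-0.0001,0.0015,0,38, 0,0,0,0,0,0,38, 0,0,0,0,0,0,38]'
```

```text
time_s: 7.35
position: [0.5137, -0.0592, 0.1709]
tool_rot: [[0.998, 0.062, 0.006], [0.062, -0.998, -0.007], [0.005, 0.008, -1.0]]
ft_force: [-3.4, -15.4, 18.1]
grip_width: 0.0325
time_s: 7.65
position: [0.5137, -0.0591, 0.171]
tool_rot: [[0.998, 0.062, 0.006], [0.062, -0.998, -0.01], [0.005, 0.011, -1.0]]
ft_force: [-2.9, -22.7, 16.7]
grip_width: 0.0328
time_s: 7.95
position: [0.5137, -0.059, 0.171]
tool_rot: [[0.998, 0.061, 0.006], [0.061, -0.998, -0.013], [0.005, 0.013, -1.0]]
ft_force: [-3.8, -30.9, 15.7]
grip_width: 0.0321
```

Bolt is against its stop: no more travel and the force climbs to 31 N. I unload the push, then lift straight up to let the catch spring back.

```bash
python3 -m crank '[0,0,0,0.0001,-0.0015,0,38, 0,0,0,0.0001,-0.0015,0,38, 0,0,0,0,0,0,38]'; python3 -m crank '[0,0,0,0,0,0.003,38, 0,0,0,0,0,0.003,38, 0,0,0,0,0,0.003,38, 0,0,0,0,-0.001,0.003,38, 0,0,0,0,-0.002,0.005,38, 0,0,0,0,-0.002,0.02,38, 0,0,0,0,0,0.03,38, 0,0,0,0,0,0.03,38, 0,0,0,0,-0.03,0.02,38, 0,0,0,0,-0.03,0,38, 0,0,0,0,0,0,38, 0,0,0,0,0,0,38]'
python3 - <<'E'
from h import *
d=grab("wrist","pics/w4.png");im=cv2.imread("pics/w4.png");cv2.imwrite("pics/w4c.png",cv2.resize(im[0:200,240:480],None,fx=3,fy=3,interpolation=cv2.INTER_CUBIC))
E
```

```text
time_s: 8.25
position: [0.5137, -0.0592, 0.1709]
tool_rot: [[0.998, 0.062, 0.005], [0.062, -0.998, -0.007], [0.005, 0.007, -1.0]]
ft_force: [-2.3, -14.4, 18.9]
grip_width: 0.0322
time_s: 9.45
position: [0.5121, -0.1209, 0.285]
tool_rot: [[0.998, 0.062, -0.001], [0.062, -0.998, 0.001], [-0.0, -0.001, -1.0]]
ft_force: [-0.3, -1.1, -0.3]
grip_width: 0.0328
```

View pics/w4c.png

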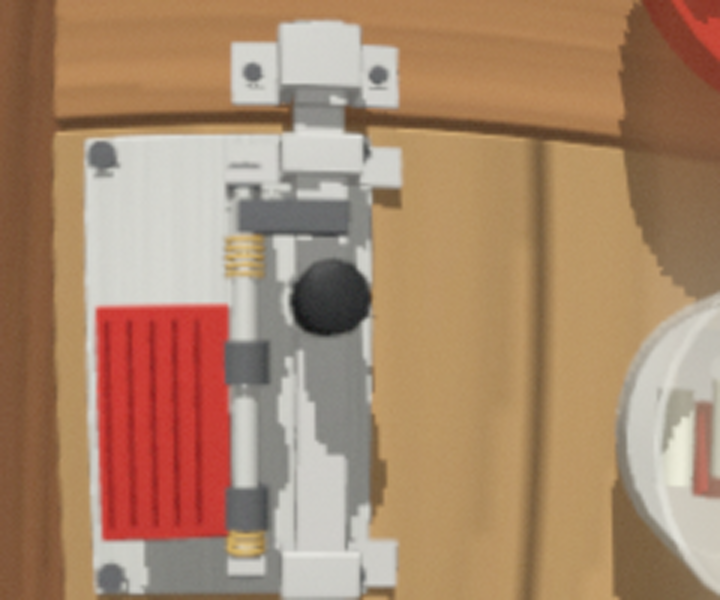

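The bar is through the gap into the keeper, the knob at crop (331,297) sits by the plate's far end, and the hand is clear. I'll check the numbers: bolt travel, and that the plate is level again.

```bash
python3 - <<'E'
from h import *
from m import meas
d=dict(np.load('pics/w4.npz')); meas(d)
y=np.radians(3.5); ex=np.array([np.cos(y),np.sin(y),0]); ey=np.array([-np.sin(y),np.cos(y),0]);P=np.array([.4897,-.0731,.165])
K=onz(d,240+331/3,297/3,.182,True);print((K-P)@ex,(K-P)@ey)
a=dict(np.load('pics/top0.npz'));t=grab("top","pics/top1.png")
D=cv2.absdiff(a["frame"],t["frame"]).max(2); m=(D>40).astype(np.uint8)
m[270:]=0; n,l,st,ce=cv2.connectedComponentsWithStats(m)
print([list(s) for s in st[1:] if s[4]>6])
E
```

```text
plate ((0.4898984432220459, -0.07288389652967453), (0.033604275435209274, 0.061610300093889236), 4.027456760406494)
0.04327212567862804 0.03296749791249225
[[np.int32(291), np.int32(165), np.int32(101), np.int32(105), np.int32(5165)], [np.int32(428), np.int32(172), np.int32(92), np.int32(70), np.int32(3160)], [np.int32(390), np.int32(197), np.int32(7), np.int32(5), np.int32(20)], [np.int32(390), np.int32(207), np.int32(5), np.int32(9), np.int32(31)], [np.int32(309), np.int32(208), np.int32(2), np.int32(4), np.int32(8)], [np.int32(457), np.int32(220), np.int32(11), np.int32(6), np.int32(49)], [np.int32(393), np.int32(224), np.int32(74), np.int32(36), np.int32(789)], [np.int32(472), np.int32(227), np.int32(85), np.int32(43), np.int32(1485)], [np.int32(628), np.int32(235), np.int32(6), np.int32(4), np.int32(14)], [np.int32(635), np.int32(243), np.int32(5), np.int32(5), np.int32(14)], [np.int32(224), np.int32(247), np.int32(53), np.int32(23), np.int32(741)], [np.int32(633), np.int32(251), np.int32(7), np.int32(5), np.int32(8)], [np.int32(603), np.int32(256), np.int32(36), np.int32(13), np.int32(171)], [np.int32(426), np.int32(260), np.int32(36), np.int32(10), np.int32(189)]]
```

```bash
python3 -m crank '[0,0,0,0,-0.03,0.03,38, 0,0,0,0,-0.03,0.03,38, 0,0,0,0,0,0,38, 0,0,0,0,0,0,38]'; python3 -c "
from rig import *
print(close_job())"
```

```text
time_s: 9.95
position: [0.5122, -0.1804, 0.3452]
tool_rot: [[0.998, 0.063, -0.0], [0.063, -0.998, 0.001], [0.0, -0.001, -1.0]]
ft_force: [0.2, -0.5, 0.0]
grip_width: 0.0323
the job is handed in; nothing more can be done
None
```

The chest is bolted and the job is handed in, at 9.95 s on the robot's clock. I pressed the red catch down to its stop with one finger. Holding it there at about 15–19 N, I pushed the knob along chest +y with the other finger until the bolt hit its stop. Then I lifted off and took the hand away.

**Last checks:**
- **Bolt:** the knob now reads 33 mm past the plate's middle, up from about 3–4 mm at the start. The push force climbed to 31 N with no further travel, and the picture shows the bar inside the keeper.
- **Catch:** the plate's outline is back at its original position and size (within 1 mm), so the catch is up.
- **Hand:** the force reading was about zero once it was clear.
- **Other objects:** I didn't check each one. The before-and-after top views differ mostly where the arm and its shadow moved, so they settle little. A few small changes near the cup's edge I took to be shadow, and the hand stayed well clear of everything but the bolt and catch.
- **Disagreement:** the knob measured 43–44 mm from the plate's line, where 47 mm was given. It made no difference to the push.

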